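# Clamp the gel tray in a caster with a stuck cam knob

## Task

Get the gel caster ready for pouring: lay the empty orange gel tray flat in the caster's bed between the two end walls, then break the stuck red cam knob loose with a short firm clockwise twist and turn it on until the sliding wall's soft seal bears snugly on the tray and pinches it against the far wall. Tight enough to seal, but do not overtighten: the acrylic tray cracks. Let go, and leave everything else on the bench where it is.

Things in the scene. Friction and masses are not known exactly. Their poses are not given: they have to be found in the camera images.
- tray: Empty gel tray of orange-tinted clear acrylic, 80 mm long (its x), 56 mm wide (its y), 30 mm high, 80 to 160 g: a floor and two long side walls, each 4 mm thick, both ends open; either way round is the same. Origin: centre of its underside, z up. Starts flat on the bench right of the caster. Grip it across its 56 mm width from above, fingertips at least 5 mm above its underside (ribs of the bed).
- caster: Gel caster: dark base plate 280 x 150 mm on four feet, fixed to the bench. Origin: under its centre, at bench height; x runs from the knob end (near the robot) to the far wall, y left. The plate's top, the bed, is 22 mm above the bench; both end walls are 70 mm wide, their tops 34 mm above the bed. The knob's housing spans x = -126 to -54 mm, its top 42 mm above the bench.
- bed (a point): On the bed's top (22 mm above the bench) at caster x = 35 mm, y = 0; axes as the caster's. Guide ribs 3 mm high have inner faces at y = +-31 mm, outer at +-35 mm. A tray laid with its origin here, length along x, has 3 mm to each rib, 4 mm to the sliding wall's seal and 4 to 16 mm to the far wall, which was set by hand anywhere from 79 to 91 mm (inner face, caster x): not measured.
- gate: Sliding end wall with a soft grey silicone seal on the tray side. Origin: on the bed, y = 0, in the plane of the unsquashed seal's face; axes as the caster's. Starts at caster x = -9 mm and moves 9 mm in +x per rad of the cam knob: it pushes the tray along the bed until the far wall stops it; then the seal is squashed. The cam holds what has been set when the knob is let go.
- seal_face (a point): Middle of the seal's face (16 mm above the bed), which touches the tray's end; x points to the tray. The seal is a spring: 4 N on the tray per mm of squash, 7 mm at most. It seals from 6 N (1.5 mm, some 0.2 rad of knob after the tray is pinched); the tray cracks at 20 N (5 mm, some 0.55 rad). About 12 N is right.
- cam_knob (a joint): Angle of the red cam knob, rad: 0 at the start (open), grows clockwise seen from above (tightening), stop at 2.9. Seized at 0 by dried agarose: breaks loose within 0.2 rad at about 0.7 N m, fading by 0.45 rad; then friction is 0.2 N m either way, plus 0.009 N m against tightening per N on the tray (0.1 more at 12 N). The tray is pinched at some angle from 0.9 to 2.2, to be felt.
- knob_grip (a point): Where to grip the red cam knob: on its vertical axis, 71 mm above the bench, caster x = -90 mm, y = 0. The grip is an upright bar 46 mm long, 12 mm thick, 50 to 81 mm above the bench, on a round skirt 44 mm wide. The point's x runs along the bar and turns with it, z up; at angle 0 it is the caster's x. Grip firmly across the 12 mm.
- comb: Red gel comb lying on the bench, 84 mm long. Leave alone.
- agarose: Glass jar with blue cap, 72 mm wide, 130 mm tall. Leave alone.
- marker: Black and blue marker pen, 125 mm long, lying. Leave alone.
- tipbox: Blue box of pipette tips with clear lid, 85 x 120 x 67 mm. Leave alone.
- beaker: Glass beaker, 72 mm wide, 90 mm tall. Leave alone.
- pipette: White and blue pipette lying on the bench, 260 mm long. Leave alone.
- microtube: Small clear tube, 37 mm long, lying. Leave alone.
Things that resemble listed ones, but are neither listed nor needed, are in the scene too. Of the things like the tray, leave any that is purple or turquoise; of the rest the smaller one is meant.

How it is judged:
By the outcome, as a careful person would: the job done as asked, in the order asked, and still so for the second after the job is handed in, with the robot touching nothing.
It also fails if it takes over 67 s, if anything falls off the work surface, if the arm or the gripper's body presses on something with over 40 N, if the wrist force passes 120 N, or if a joint passes its speed limit or range.

## Robot

A 6-joint arm with a two-finger parallel gripper is mounted at the origin on the work surface. World frame = base frame: x ahead of the robot, y to its left, z up, the work surface at z = 0. Lengths are in m, angles in rad, forces in N, time in s.
With the tool pointing down it reaches from about 0.375 to 0.9 m from the base axis. Payload 3.1 kg.
Tool frame: the origin (TCP) lies midway between the tips of the shut fingers; the grasp point (between the pads) lies 19 mm behind it; x points along the fingers, y is the direction in which the jaws open and shut, and the axes are right-handed (so a half turn about x gives the same grasp; the last joint's range is limited). The gripper opens to 87 mm and grips with 3 to 60 N. Pads are 19 mm wide; open, the fingers measure 117 mm over their backs; the gripper's body (75 mm by 190 mm) begins 51 mm behind the grasp point.
Start: joints at [1.056, 0.527, 1.433, -0, 1.181, -0.178], TCP at [0.207, 0.59, 0.223] pointing down, gripper open.
Joint ranges: [-3.08, 3.08], [-0.75, 2.2], [0.22, 2.44], [-1.43, 4.57], [0, 2.65], [-2.85, 2.85]. Speed limits (rad/s): [2.79, 2.79, 3.14, 3.14, 3.14, 3.14].

## Interface

Orientations are given as a unit quaternion [x, y, z, w].
In Python, from rig import get_obs, imaging, robot gives the robot as it stands.
- The arm moves only by the shell command python3 -m inch 'ROWS' [FORCE]. ROWS is JSON, a list of rows, each a list of 3 entries, a list of its own where there are three numbers: the finger opening in mm, from 0 to 87, then the shift along the tool's x, y, z in mm, then the turn, a rotation vector about the tool's x, y, z in degrees. In form: [[grip, [dx, dy, dz], [wx, wy, wz]], ...]. A call has 1 to 12 rows; each row shifts and turns the pose as measured when the row begins, along the tool's axes as they then stand; what a row does not reach is not made up. A row lasts 1/8 s, in which the tool goes at most 62.5 mm and 10.7 degrees, less where a joint would pass 70% of its speed; a pose out of reach is approached as far as the arm can. A call with a gripper value outside its range is refused whole. The fingers move at their own pace and stop on an object; FORCE is the grip in N (left out, the last holds). Time passes only in rows, so rows that do not move let the fingers close. It gives the time, the measured TCP pose, the force and the opening at its end, in the units of the state.
- get_obs(): the state, without advancing time (a new reading comes with each control period).
- imaging.camera(name): name is "scene" or "top" or "wrist"; returns the picture (400x640x3 uint8, red, green, blue); there is no depth.
- imaging.camera_params(name): a dict with "camera_matrix" (3x3 intrinsics, pixels), "xyz" and "rotation" of the camera in the world. Camera axes: x right, y down, z forward; pixel columns grow to the right and rows downward; lengths in m; the calibration is good to about 2 mm. A picture is of the moment at which its call begins: read the wrist's pose just before it. camera_params takes no time and is no camera call; for the wrist camera it gives the pose at the moment of the call.
- robot.hand_in(): hands the job in, once; it reports no verdict.
Trained networks look in the newest picture that a camera, given by its name, has taken for a name from the list of things; names that differ only in an ending like _2 or _b are one class to them, and where a whole thing is asked for, a point or a joint stands for the part that bears it (a point fixed in the world has none). Each returns a list of dicts, best first, with "confidence" (0 to 1); they miss things now and then, are a little off and sometimes report something else, mostly with a low value. They report only what shows in the picture. A call takes as long as a camera call. They do not tell look-alikes from the thing itself.
- imaging.cut_out(camera, target): "pixels" (400x640 bool, what is visible of it) and "box" ([centre column, centre row, width, height] in pixels, round what is visible of it).
- imaging.tip_of(camera, target): "pixel" ([column, row] in pixels: a listed point, or the origin of a listed thing).
The state is a dict: "time": time; "q": joint angles; "joint_velocities": joint speeds; "joint_torque": joint torques, N m; "position": TCP position; "tool_rot": TCP orientation; "ft_force": force on the tool from outside, world axes, zero at the start; "moment": the same for the moment, N m; "grip_width": finger opening in m.
Only numpy, scipy, OpenCV 4.12 (cv2) and the standard library are available. Lean on these libraries where they do the work, as an engineer would, in place of code of your own. Each camera call takes 0.05 s, during which the arm holds its last target. There are 200 camera calls.

## Working session

There is one attempt and no reset: what is moved stays moved. The work goes in short steps, Python scripts to look and compute and a shell command to move; the robot and the scene stay as the last step left them, time stands still between calls to the robot, and variables do not carry over. Pictures are saved under pics/ and viewed, about 8 in all and at most 12, crops included, and the job is handed in when it is done.

```bash
mkdir -p pics; ls
cat > h.py <<'E'
import numpy as np, cv2
from rig import get_obs, imaging, robot
from scipy.spatial.transform import Rotation as R
def cam(n):
    p=imaging.camera_params(n); K=np.array(p["camera_matrix"]); t=np.array(p["xyz"]); r=np.array(p["rotation"])
    if r.shape!=(3,3): r=R.from_quat(r).as_matrix()
    return K,t,r
def unproj(n,px,z,c=None):
    K,t,r=c or cam(n); d=r@np.linalg.inv(K)@np.array([px[0],px[1],1.]); return t+d*(z-t[2])/d[2]
def proj(n,P,c=None):
    K,t,r=c or cam(n); q=K@(r.T@(np.array(P)-t)); return q[:2]/q[2]
def save(im,f,s=1): cv2.imwrite("pics/"+f,cv2.resize(im[:,:,::-1],None,fx=s,fy=s,interpolation=cv2.INTER_CUBIC))
E
python3 - <<'E'
from h import *
for n in("top","scene"):
    im=imaging.camera(n); save(im,n+"0.png",1.25); c=cam(n); print(n,c[1],c[2].round(2).tolist(),c[0].round(1).tolist())
    for t,z in(("tray",0.03),("caster",0.0),("cam_knob",.081),("gate",.056)):
        for d in imaging.cut_out(n,t)[:4]: print(t,round(d["confidence"],2),np.round(d["box"]),unproj(n,d["box"][:2],z).round(3))
    for t,z in(("tray",0.0),("caster",0.),("knob_grip",.071),("seal_face",.038),("bed",.022),("gate",.022)):
        for d in imaging.tip_of(n,t)[:4]: print("tip",t,round(d["confidence"],2),np.round(d["pixel"],1),unproj(n,d["pixel"],z).round(3))
o=get_obs();print(o)
E
```

```text
pics
top [0.35277948 0.06919871 1.27532053] [[0.02, -0.99, 0.12], [-1.0, -0.02, -0.01], [0.01, -0.12, -0.99]] [[364.8, 0.0, 318.9], [0.0, 364.8, 197.9], [0.0, 0.0, 1.0]]
tray 0.93 [354. 166.  20.  24.] [ 0.618 -0.066  0.03 ]
tray 0.78 [425. 282.  44.  36.] [ 0.223 -0.308  0.03 ]
tray 0.65 [386. 191.  25.  25.] [ 0.53  -0.176  0.03 ]
tray 0.56 [388. 236.  32.  37.] [ 0.375 -0.182  0.03 ]
caster 0.73 [302. 188.  57.  84.] [0.541 0.113 0.   ]
cam_knob 0.6 [299. 211.  12.  11.] [0.453 0.118 0.081]
gate 0.44 [301. 196.  18.  11.] [0.505 0.114 0.056]
tip tray 0.96 [353.1 167. ] [ 0.619 -0.066  0.   ]
tip tray 0.88 [383.7 235.6] [ 0.378 -0.174  0.   ]
tip tray 0.79 [424.2 282.9] [ 0.218 -0.313  0.   ]
tip caster 0.59 [300.8 188.9] [0.537 0.118 0.   ]
tip caster 0.57 [203.4 170.7] [0.596 0.464 0.   ]
tip knob_grip 0.66 [294.2 215.3] [0.438 0.135 0.071]
tip seal_face 0.5 [302.2 189.5] [0.529 0.112 0.038]
tip seal_face 0.36 [368.7 140.3] [ 0.707 -0.116  0.038]
tip bed 0.79 [304.6 181.6] [0.56  0.105 0.022]
tip bed 0.73 [437.2 202.6] [ 0.494 -0.357  0.022]
tip gate 0.59 [304.9 190.9] [0.527 0.1
[... 1219 characters left out ...]
8 0.022]
{'time': 1.1, 'q': array([ 1.05551568e+00,  5.27537902e-01,  1.43267212e+00,  4.97332223e-07,
        1.18139333e+00, -1.78481895e-01]), 'joint_velocities': array([-2.71553385e-04,  8.89001430e-04, -4.57712046e-04, -7.41014772e-04,
        1.30633128e-03,  4.24625608e-05]), 'joint_torque': array([-3.64104505e-05, -4.40019143e+01, -1.76987278e+01,  6.35047141e-02,
        5.04923472e-02, -1.02274242e-05]), 'position': array([0.20649988, 0.58989301, 0.22253398]), 'tool_rot': array([ 0.1185109 ,  0.69710569, -0.1185179 ,  0.69710281]), 'ft_force': array([ 0.12181438, -0.95689626,  1.11821577]), 'moment': array([ 0.03455278, -0.05341177, -0.01058594]), 'grip_width': 0.08707141087806948}
```

Run:
```python
import cv2
a=cv2.imread("pics/top0.png"); a=cv2.resize(a,(640,400)); 
t=cv2.imread("pics/top0.png")[int(110*1.25):int(320*1.25),int(240*1.25):int(480*1.25)]
cv2.imwrite("pics/topc.png",cv2.resize(t,(686,600),interpolation=cv2.INTER_CUBIC))
```

```text
(no output)
```

View pics/scene0.png

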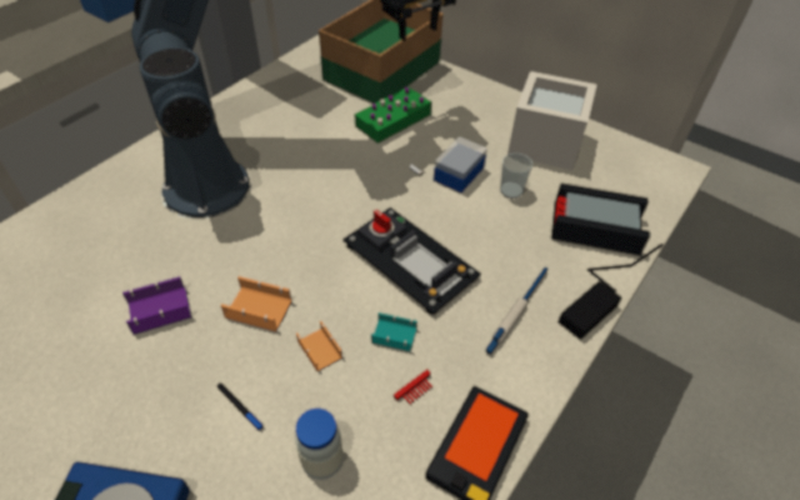

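View pics/topc.png

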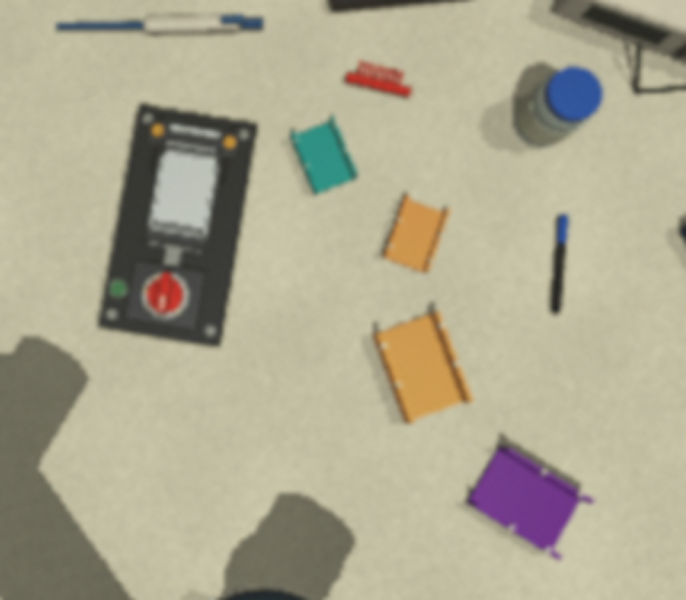

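The orange candidates are the large one at top px (388,236), about 100 mm or more, and the small one at (386,191), about 80x54 mm. Purple at (425,282) and turquoise at (354,166) are excluded, so the small orange tray fits. I'll confirm it in a wrist crop. Next I'll measure the yaws and the wrist camera offset.

```bash
cat >> h.py <<'E'
def yawrect(n,d,z):
    m=d["pixels"].astype(np.uint8); c=cam(n); ys,xs=np.nonzero(m)
    P=np.array([unproj(n,(x,y),z,c)[:2] for x,y in zip(xs,ys)],np.float32)
    r=cv2.minAreaRect(P*1000); b=cv2.boxPoints(r); e=[b[1]-b[0],b[2]-b[1]]; L=max(e,key=np.linalg.norm)
    return np.round(r[0],1),np.round(r[1],1),round(np.degrees(np.arctan2(L[1],L[0]))%180,1)
def go(P,yaw=None):
    """print shift in tool mm, turn about tool x; yaw = world direction of tool y (deg)"""
    o=get_obs(); r=R.from_quat(o["tool_rot"]).as_matrix(); s=r.T@(np.array(P)-o["position"])*1000
    a=np.degrees(np.arctan2(r[1,1],r[0,1])); print("shift",s.round(1),"n>=",(np.linalg.norm(s)/62.5).round(1),"yawY now",a.round(2),"xdir",r[:,0].round(4))
    if yaw is not None:
        t=(yaw-a+90)%180-90; print("world turn",t,"-> wx",-t,"q6",np.degrees(o["q"][5]))
        r2=R.from_euler('z',t,degrees=True).as_matrix()@r; print("shift after turn",(r2.T@(np.array(P)-o["position"])*1000).round(1))
E
python3 - <<'E'
from h import *
imaging.camera("top")
for d in imaging.cut_out("top","tray"): print(d["confidence"],np.round(d["box"]),yawrect("top",d,.015))
for d in imaging.cut_out("top","caster")[:1]: print(yawrect("top",d,.022))
o=get_obs(); r=R.from_quat(o["tool_rot"]).as_matrix(); K,t,c=cam("wrist"); print(r.T@(t-o["position"]),(r.T@c).round(3),K)
go([.50,-.02,.36])
E
```

```text
0.86 [422. 283.  41.  35.] (array([ 217.6, -304.1]), array([115.7,  81.8]), np.float32(59.7))
0.7 [354. 167.  23.  26.] (array([627.6, -63.4]), array([79.7, 60.7]), np.float32(22.0))
0.58 [384. 191.  22.  28.] (array([ 531. , -175.8]), array([61.8, 82.9]), np.float32(159.6))
0.57 [387. 239.  37.  38.] (array([ 371.3, -183.2]), array([117.9,  94.6]), np.float32(19.6))
0.49 [302. 195.  18.  13.] (array([523.9, 120.5]), array([57.1, 54.4]), np.float32(38.9))
(array([541.9, 113. ]), array([156.5, 289.4]), np.float32(171.5))
[-0.16208782  0.00025159 -0.08244427] [[ 0.    -0.297  0.955]
 [ 1.     0.     0.   ]
 [-0.     0.955  0.297]] [[342.67431495   0.         323.72053614]
 [  0.         342.67431495 199.61759626]
 [  0.           0.           1.        ]]
shift [-137.5 -478.6  478.6] n>= 11.1 yawY now 70.7 xdir [-0. -0. -1.]
```

```bash
python3 -m inch '[[87,[-11,-40,40],[0,0,0]],[87,[-11,-40,40],[0,0,0]],[87,[-11,-40,40],[0,0,0]],[87,[-11,-40,40],[0,0,0]],[87,[-11,-40,40],[0,0,0]],[87,[-11,-40,40],[0,0,0]],[87,[-11,-40,40],[0,0,0]],[87,[-11,-40,40],[0,0,0]],[87,[-11,-40,40],[0,0,0]],[87,[-11,-40,40],[0,0,0]],[87,[-11,-40,40],[0,0,0]],[87,[-11,-40,40],[0,0,0]]]'
python3 - <<'E'
from h import *
n="wrist"; print(get_obs()["position"]); im=imaging.camera(n); save(im,"w1.png",1.25)
for d in imaging.cut_out(n,"tray"): print(d["confidence"],np.round(d["box"]),yawrect(n,d,.015))
for d in imaging.cut_out(n,"caster")[:1]: print(yawrect(n,d,.022))
for t,z in(("tray",0.0),("caster",0.),("knob_grip",.071),("seal_face",.038),("bed",.022),("gate",.022)):
    for d in imaging.tip_of(n,t)[:3]: print("tip",t,round(d["confidence"],2),np.round(d["pixel"],1),unproj(n,d["pixel"],z).round(3))
go([.531,-.176,.2],69.6)
E
```

```text
time: 2.75
position: [0.511, -0.0356, 0.3601]
tool_rot: [0.118, 0.694, -0.114, 0.701]
ft_force: [1.5, -0.5, -0.4]
grip_width: 0.087
[ 0.51098331 -0.03559686  0.3601155 ]
0.94 [188.  86. 111. 105.] (array([ 369.8, -192.6]), array([125.8,  94.6]), np.float32(20.2))
0.94 [329. 222.  59.  60.] (array([632.5, -70.8]), array([87.6, 64.7]), np.float32(21.5))
0.89 [239. 192.  39.  56.] (array([ 535.8, -185. ]), array([63.5, 85.9]), np.float32(160.2))
0.55 [ 52.  21. 102.  42.] (array([ 238.1, -322.4]), array([139. ,  51.3]), np.float32(70.9))
(array([539.1, 109.8]), array([152.4, 280.2]), np.float32(171.2))
tip tray 0.82 [59.4  6.9] [ 0.216 -0.307  0.   ]
tip tray 0.79 [329.1 221. ] [ 0.627 -0.062  0.   ]
tip tray 0.67 [194.2  88.5] [ 0.369 -0.181  0.   ]
tip caster 0.94 [419.8 134.3] [0.538 0.113 0.   ]
tip knob_grip 0.71 [433.5  64. ] [0.445 0.134 0.071]
tip seal_face 0.66 [427.  130.3] [0.527 0.116 0.038]
tip bed 0.94 [428.5 158.4] [0.571 0.113 0.022]
tip gate 0.88 [424.1 126.9] [0.525 0.117 0.022]
shift [ 158.9 -130.3   65.2] n>= 3.4 yawY now 71.3 xdir [ 0.0089  0.0039 -1.    ]
world turn -1.6958039575147694 -> wx 1.6958039575147694 q6 -87.76252450860606
shift after turn [ 158.9 -128.3   69. ]
```

View pics/w1.png

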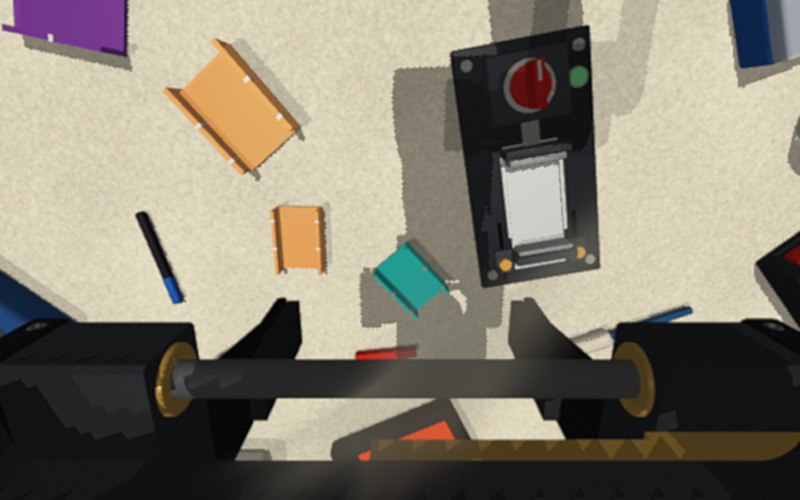

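The small orange tray is clear at wrist px (299,239), with its two side walls left and right and open space around it. Next I'll move over it and measure from close up.

```bash
python3 -m inch '[[87,[43,-26,13],[0,0,0]],[87,[43,-26,13],[0,0,0]],[87,[43,-26,13],[0,0,0]],[87,[43,-26,13],[0,0,0]],[87,[43,-26,13],[0,0,0]],[87,[0,0,0],[0,0,0]]]'
python3 - <<'E'
from h import *
n="wrist"; im=imaging.camera(n); save(im,"w2.png",1)
cv2.imwrite("pics/w2c.png",cv2.resize(im[60:340,160:480,::-1],None,fx=2,fy=2))
for d in imaging.cut_out(n,"tray")[:2]: print(d["confidence"],np.round(d["box"]),yawrect(n,d,.015))
for d in imaging.tip_of(n,"tray")[:2]: print(round(d["confidence"],2),np.round(d["pixel"],1),unproj(n,d["pixel"],0).round(4))
go([.531,-.178,.1],69.7); print(get_obs()["position"])
E
```

```text
time: 3.95
position: [0.5359, -0.1717, 0.1413]
tool_rot: [0.112, 0.693, -0.108, 0.704]
ft_force: [0.1, 0.7, 0.7]
grip_width: 0.087
0.92 [251.  44. 154.  83.] (array([ 410.6, -186.9]), array([116.9,  60.1]), np.float32(72.3))
0.8 [462. 235. 103.  86.] (array([627.5, -63.6]), array([90.7, 61. ]), np.float32(22.6))
0.92 [459.1 236.2] [ 0.6311 -0.0602  0.    ]
0.8 [313.4 182. ] [ 0.535  -0.1787  0.    ]
shift [45.4 -9.1 -5.6] n>= 0.7 yawY now 72.21 xdir [ 2.420e-02 -3.000e-04 -9.997e-01]
world turn -2.514038706076093 -> wx 2.514038706076093 q6 -102.06419245183656
shift after turn [45.4 -9.3 -5.2]
[ 0.53803848 -0.17101233  0.14554867]
```

View pics/w2c.png

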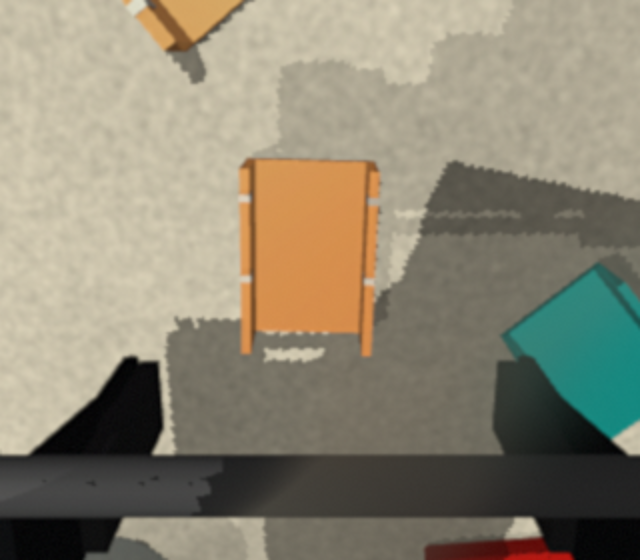

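Run:
```python
from h import *
o=get_obs();print(o["position"],o["ft_force"])
n="wrist"; im=imaging.camera(n); c=cam(n)
h=cv2.cvtColor(im,cv2.COLOR_RGB2HSV); m=((h[...,0]>5)&(h[...,0]<22)&(h[...,1]>130)).astype(np.uint8); m[:125]=0; m[240:]=0; m[:,:270]=0; m[:,360:]=0
ys,xs=np.nonzero(m); print(xs.min(),xs.max(),ys.min(),ys.max())
P=np.array([unproj(n,(x,y),.03,c)[:2]*1000 for x,y in zip(xs,ys)],np.float32)
r=cv2.minAreaRect(P); b=cv2.boxPoints(r); print(r,b.tolist())
for q in((241,355),(241,163),(372,357),(379,163)): print(unproj(n,(q[0]/2+160,q[1]/2+60),.03,c).round(4))
```

```text
[ 0.53803848 -0.17101233  0.14554867] [ 0.78361109 -0.38834693  0.44106683]
279 347 136 232
((530.8080444335938, -177.58956909179688), (55.50032424926758, 83.61582946777344), 70.79959106445312) [[482.199462890625, -190.0465850830078], [561.1640625, -217.5456085205078], [579.4166259765625, -165.13255310058594], [500.4520263671875, -137.63352966308594]]
[ 0.5672 -0.2193  0.03  ]
[ 0.4877 -0.1903  0.03  ]
[ 0.5859 -0.1645  0.03  ]
[ 0.5046 -0.1374  0.03  ]
```

```bash
python3 -m inch '[[87,[30,-7,-3],[0.9,1.3,-0.4]],[87,[30,0,0],[0,0,0]],[87,[0,0,0],[0,0,0]]]'
python3 - <<'E'
from h import *
o=get_obs();print(o["position"]);go([.537,-.178,.01],71.3)
E
```

```text
time: 4.53
position: [0.5382, -0.1755, 0.092]
tool_rot: [0.112, 0.693, -0.115, 0.703]
ft_force: [0.4, -0.4, 0.2]
grip_width: 0.0869
[ 0.5382347  -0.17548009  0.09199355]
shift [82.  -2.6 -1.5] n>= 1.3 yawY now 71.58 xdir [ 0.0126 -0.0068 -0.9999]
world turn -0.28119045781883756 -> wx 0.28119045781883756 q6 -100.97161137158379
shift after turn [82.  -2.6 -1.5]
```

```bash
python3 -m inch '[[87,[40,-2.5,-1],[0,0.8,0]],[87,[35,0,0],[0,0,0]],[87,[0,0,0],[0,0,0]]]'
python3 - <<'E'
from h import *
o=get_obs();print(o["position"]);go([.537,-.178,.01],71.3)
E
```

```text
time: 4.9
position: [0.5429, -0.1786, 0.0234]
tool_rot: [0.109, 0.693, -0.115, 0.703]
ft_force: [0.1, 0.5, 1.5]
grip_width: 0.087
[ 0.54287868 -0.1785648   0.02342192]
shift [13.3 -1.2 -6. ] n>= 0.2 yawY now 71.78 xdir [ 0.0119 -0.0092 -0.9999]
world turn -0.47982508632500753 -> wx 0.47982508632500753 q6 -100.95597091456813
shift after turn [13.3 -1.3 -5.9]
```

```bash
python3 -m inch '[[87,[12,-1,-6],[0.4,1,0]],[87,[0,0,0],[0,0,0]],[87,[1,0,0],[0,0,0]],[50,[0,0,0],[0,0,0]],[50,[0,0,0],[0,0,0]],[50,[0,0,0],[0,0,0]],[50,[0,0,0],[0,0,0]],[50,[0,0,0],[0,0,0]]]' 15
python3 - <<'E'
from h import *
go([.537,-.178,.01],71.3);print(get_obs()["position"])
E
```

```text
time: 5.9
position: [0.5406, -0.1793, 0.0161]
tool_rot: [0.111, 0.696, -0.117, 0.7]
ft_force: [0.3, 0.1, 0.7]
grip_width: 0.0561
shift [ 6.1  0.2 -3.9] n>= 0.1 yawY now 71.41 xdir [ 0.0039 -0.0089 -1.    ]
world turn -0.1053500707844961 -> wx 0.1053500707844961 q6 -100.37607292901983
shift after turn [ 6.1  0.2 -3.9]
[ 0.54059284 -0.17934116  0.01612325]
```

```bash
python3 -m inch '[[50,[-20,0,0],[0,0,0]],[50,[-40,0,0],[0,0,0]],[50,[-30,20,0],[0,0,0]],[50,[-30,40,-2],[0,0,0]],[50,[-30,40,-2],[0,0,0]],[50,[-20,40,-2],[0,0,0]],[50,[-20,40,-2],[0,0,0]],[50,[-10,40,-2],[0,0,0]],[50,[0,40,-2],[0,0,0]],[50,[0,30,-2],[0,0,0]],[50,[0,0,0],[-10,0,0]],[50,[0,0,0],[0,0,0]]]'
python3 - <<'E'
from h import *
n="wrist"; im=imaging.camera(n); save(im,"w3.png",1.25); o=get_obs(); print(o["grip_width"],o["position"]); go([.573,.11,.15],81.4)
for d in imaging.cut_out(n,"caster")[:1]: print(d["confidence"],yawrect(n,d,.022))
for t,z in(("caster",0.),("knob_grip",.071),("seal_face",.038),("bed",.022),("gate",.022)):
    for d in imaging.tip_of(n,t)[:2]: print("tip",t,round(d["confidence"],2),np.round(d["pixel"],1),unproj(n,d["pixel"],z).round(4))
E
```

```text
time: 7.4
position: [0.6178, 0.1121, 0.2155]
tool_rot: [0.051, 0.708, -0.054, 0.703]
ft_force: [0.6, -0.2, -1.6]
grip_width: 0.0557
0.05547309143308625 [0.61772129 0.11204797 0.21550814]
shift [ 65.8  -8.5 -43.5] n>= 1.3 yawY now 81.4 xdir [-0.0072 -0.0028 -1.    ]
world turn -0.0036271684198823095 -> wx 0.0036271684198823095 q6 -81.16255452395775
shift after turn [ 65.8  -8.5 -43.5]
0.91 (array([564., 108.]), array([150.6, 225.9]), np.float32(171.3))
tip caster 0.88 [309.8  97.8] [0.5378 0.108  0.    ]
tip knob_grip 0.31 [327.4 232.4] [0.6636 0.1076 0.071 ]
tip seal_face 0.82 [311.3  90.2] [0.5316 0.1118 0.038 ]
tip bed 0.82 [313.5 135.2] [0.5753 0.1064 0.022 ]
tip gate 0.81 [315.   87.6] [0.5296 0.1152 0.022 ]
```

View pics/w3.png

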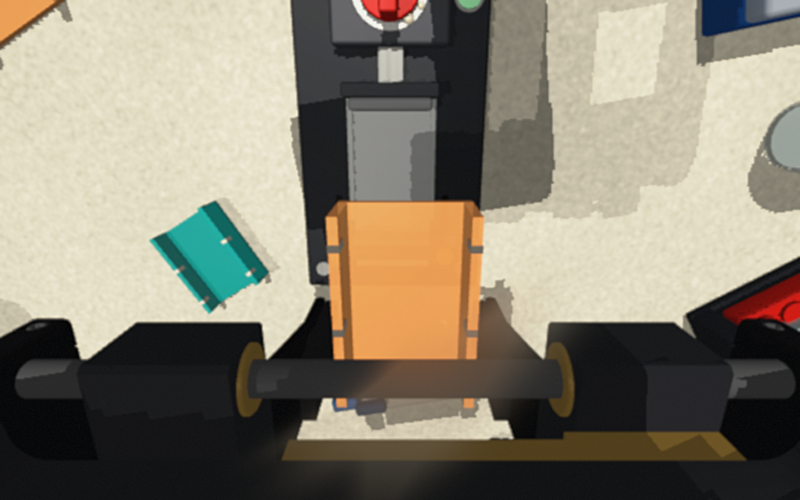

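Run:
```python
from h import *
n="wrist"; c=cam(n); im=cv2.imread("pics/w3.png"); o=get_obs()
g=cv2.GaussianBlur(cv2.cvtColor(im,cv2.COLOR_BGR2GRAY),(3,3),0).astype(int)
L=[];Rr=[]
for y in range(20,195,12):
    d=np.diff(g[y]); a=280+np.argmin(d[280:325]); b=470+np.argmax(d[470:500]); 
    L.append(unproj(n,(a/1.25,y/1.25),.022,c)[:2]); Rr.append(unproj(n,(b/1.25,y/1.25),.022,c)[:2])
L=np.array(L);Rr=np.array(Rr)
for S in(L,Rr):
    p=np.polyfit(S[:,0],S[:,1],1); res=S[:,1]-np.polyval(p,S[:,0]); ok=abs(res)<.003; p=np.polyfit(S[ok,0],S[ok,1],1); print("yaw",np.degrees(np.arctan(p[0])),"y@.573",np.polyval(p,.573),ok.sum())
for nm,q,z in(("gateL",(340,90),.056),("gateR",(440,90),.056),("seal top edgeL",(350,98),.056),("seal top edgeR",(433,98),.056),("seal botL",(350,110),.03)):
    print(nm,unproj(n,(q[0]/1.25,q[1]/1.25),z,c).round(4))
zt=o["position"][2]-.0161+.03
for q in((327,215),(483,215)): print("tray end top",unproj(n,(q[0]/1.25,q[1]/1.25),zt,c).round(4))
r=R.from_quat(o["tool_rot"]).as_matrix(); print(o["position"],r.round(4).tolist())
print(g[60:125:2,375].tolist())
```

```text
yaw -8.61561841592563 y@.573 0.03088268425997305 14
yaw -8.70136787570835 y@.573 0.18105334462719486 15
gateL [0.5118 0.0805 0.056 ]
gateR [0.5223 0.1504 0.056 ]
seal top edgeL [0.5181 0.0865 0.056 ]
seal top edgeR [0.5269 0.1449 0.056 ]
seal botL [0.5251 0.0818 0.03  ]
tray end top [0.566  0.0915 0.2302]
tray end top [0.5742 0.1461 0.2302]
[0.61846843 0.11097484 0.21628162] [[-0.0054, 0.1492, 0.9888], [-0.0031, 0.9888, -0.1492], [-1.0, -0.0039, -0.0049]]
[64, 64, 64, 64, 64, 64, 64, 63, 63, 62, 56, 45, 46, 48, 48, 48, 48, 46, 42, 76, 96, 99, 98, 98, 86, 88, 135, 143, 142, 141, 142, 142, 141]
```

Run:
```python
import cv2,numpy as np
a=cv2.imread("pics/w3.png")[0:225,280:500]; a=cv2.resize(a,None,fx=2.6,fy=2.6,interpolation=cv2.INTER_CUBIC)
a=np.clip(a.astype(float)*1.6,0,255).astype(np.uint8); cv2.imwrite("pics/w3c.png",a)
```

```text
(no output)
```

View pics/w3c.png

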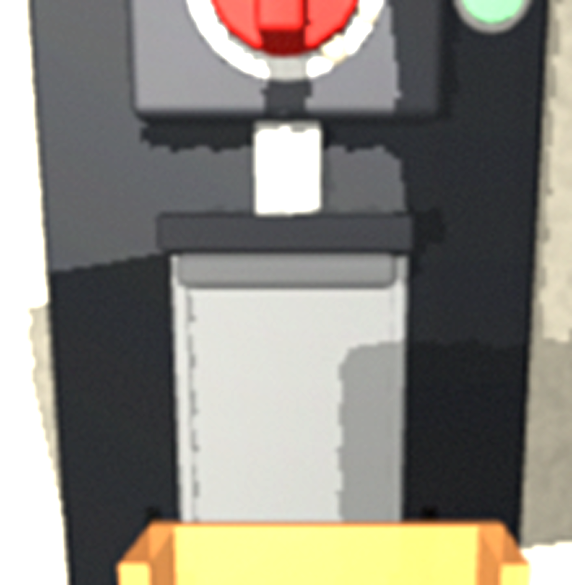

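Run:
```python
from h import *
n="wrist"; c=cam(n); u=np.array([np.cos(np.radians(8.66)),-np.sin(np.radians(8.66))])
def f(q,z): return unproj(n,(224+q[0]/3.25,q[1]/3.25),z,c)[:2]
z0=get_obs()["position"][2]-.0161
for nm,q,z,off in(("housing",(288,110),.042,-.054),("seal bottom on bed",(287,288),.022,-.009),("seal bottom z.025",(287,288),.025,-.009),("bearing skirt edge",(287,80),.05,-.068)):
    p=f(q,z); print(nm,p.round(4),"bed",(p+u*(.035-off)).round(4))
for q,z in(((119,563),z0+.03),((527,563),z0+.03),((155,522),z0),((500,522),z0),((155,522),z0+.004)): p=f(q,z); print("tray",p.round(4),(p+.04*u).round(4))
```

```text
housing [0.4845 0.1207] bed [0.5725 0.1073]
seal bottom on bed [0.5301 0.1124] bed [0.5736 0.1058]
seal bottom z.025 [0.5302 0.1125] bed [0.5737 0.1059]
bearing skirt edge [0.4786 0.1217] bed [0.5804 0.1062]
tray [0.5665 0.0909] [0.6061 0.0849]
tray [0.5747 0.1459] [0.6143 0.1399]
tray [0.5665 0.0914] [0.606  0.0854]
tray [0.5748 0.1467] [0.6143 0.1406]
tray [0.5659 0.0921] [0.6054 0.0861]
```

```bash
python3 -m inch '[[50,[20,-4,-12],[0,0,0]],[50,[40,-4,-12],[0,0,0]],[50,[40,-4,-12],[0,0,0]],[50,[0,0,0],[0,0,0]]]'
python3 - <<'E'
from h import *
o=get_obs();print(o["position"],o["ft_force"]);go([.5813,.1046,.038],81.34)
E
```

```text
time: 8.25
position: [0.5822, 0.1026, 0.1162]
tool_rot: [0.054, 0.705, -0.056, 0.705]
ft_force: [0.5, -0.9, -0.3]
grip_width: 0.0555
[0.58221624 0.10262948 0.11620907] [ 0.4906678  -0.85769073 -0.28792898]
shift [78.2  2.  -1.3] n>= 1.3 yawY now 81.14 xdir [ 3.e-04 -3.e-03 -1.e+00]
world turn 0.19672632392158107 -> wx -0.19672632392158107 q6 -81.7416486168374
shift after turn [78.2  2.  -1.3]
```

```bash
python3 -m inch '[[50,[25,2,-1],[-0.2,0,0]],[50,[20,0,0],[0,0,0]],[50,[10,0,0],[0,0,0]],[50,[0,0,0],[0,0,0]]]'
python3 - <<'E'
from h import *
o=get_obs();print(o["position"],o["ft_force"]);go([.5813,.1046,.038],81.34)
E
```

```text
time: 8.75
position: [0.5907, 0.1041, 0.0667]
tool_rot: [0.054, 0.699, -0.055, 0.711]
ft_force: [0.3, -0.2, -0.9]
grip_width: 0.0558
[0.59068555 0.10405529 0.06669052] [ 0.26162932 -0.15636235 -0.94085034]
shift [28.5 -0.9 -9.8] n>= 0.5 yawY now 81.21 xdir [ 0.0165 -0.0031 -0.9999]
world turn 0.130065112082832 -> wx -0.130065112082832 q6 -81.63715884765001
shift after turn [28.5 -0.9 -9.8]
```

```bash
python3 -m inch '[[50,[-6,-1,-10],[0,0.9,0]],[50,[0,0,0],[0,0,0]],[50,[0,0,0],[0,0,0]]]'
python3 - <<'E'
from h import *
o=get_obs();print(o["position"],o["ft_force"]);go([.5813,.1046,.038],81.34)
E
```

```text
time: 9.12
position: [0.582, 0.1047, 0.076]
tool_rot: [0.054, 0.703, -0.054, 0.707]
ft_force: [-0.3, -0.0, -1.4]
grip_width: 0.0559
[0.58196752 0.10467087 0.07596271] [-0.28645274 -0.02821325 -1.39773387]
shift [38.  -0.2 -0.9] n>= 0.6 yawY now 81.2 xdir [ 5.3e-03 -5.0e-04 -1.0e+00]
world turn 0.141340707490059 -> wx -0.141340707490059 q6 -81.78621975363457
shift after turn [38.  -0.2 -0.9]
```

```bash
python3 -m inch '[[50,[8,0,-2],[0,0.4,0]],[50,[8,0,-1.5],[0,0.2,0]],[50,[6,0,-1],[0,0.1,0]],[50,[0,0,0],[0,0,0]]]'
python3 - <<'E'
from h import *
o=get_obs();print(o["position"],o["ft_force"]);go([.5813,.1046,.038],81.34)
E
```

```text
time: 9.62
position: [0.5773, 0.1054, 0.0522]
tool_rot: [0.055, 0.708, -0.054, 0.702]
ft_force: [-0.2, 0.6, -1.4]
grip_width: 0.0558
[0.57734768 0.10542657 0.05218361] [-0.18281798  0.64104607 -1.36979072]
shift [14.2 -0.2  4.1] n>= 0.2 yawY now 81.2 xdir [-0.0074  0.0015 -1.    ]
world turn 0.13601763877203155 -> wx -0.13601763877203155 q6 -81.88099970903892
shift after turn [14.2 -0.2  4.1]
```

```bash
python3 -m inch '[[50,[4,0,4],[0,-0.3,0]],[50,[4,0,0],[0,0,0]],[50,[2,0,0],[0,0,0]],[50,[0,0,0],[0,0,0]]]'
python3 - <<'E'
from h import *
o=get_obs();print(o["position"],o["ft_force"]);go([.5813,.1046,.038],81.34)
imaging.camera("scene")
E
```

```text
time: 10.12
position: [0.5814, 0.1047, 0.0412]
tool_rot: [0.054, 0.706, -0.054, 0.704]
ft_force: [-0.3, -0.3, -0.6]
grip_width: 0.0562
[0.58144189 0.10472323 0.04119868] [-0.27710045 -0.31726306 -0.63873138]
shift [ 3.2 -0.1 -0.1] n>= 0.1 yawY now 81.2 xdir [-2.5e-03  6.0e-04 -1.0e+00]
world turn 0.1445058067322691 -> wx -0.1445058067322691 q6 -81.86951449282114
shift after turn [ 3.2 -0.1 -0.1]
```

```bash
python3 -m inch '[[50,[2,0,0],[0,0,0]],[50,[2,0,0],[0,0,0]],[50,[0,0,0],[0,0,0]]]'
python3 - <<'E'
from h import *
o=get_obs();print(o["position"],o["ft_force"]);go([.5813,.1046,.038],81.34)
E
```

```text
time: 10.55
position: [0.5817, 0.1049, 0.0383]
tool_rot: [0.054, 0.706, -0.054, 0.704]
ft_force: [0.0, -0.4, -1.9]
grip_width: 0.0557
[0.58168768 0.10490612 0.03830388] [ 0.03944548 -0.39656395 -1.94265413]
shift [ 0.3 -0.4 -0.3] n>= 0.0 yawY now 81.21 xdir [-1.5e-03  6.0e-04 -1.0e+00]
world turn 0.12627098002093362 -> wx -0.12627098002093362 q6 -81.87183100647131
shift after turn [ 0.3 -0.4 -0.3]
```

```bash
python3 -m inch '[[50,[1.5,0,0],[0,0,0]],[50,[1,0,0],[0,0,0]],[50,[0,0,0],[0,0,0]]]'; python3 -m inch '[[50,[1,0,0],[0,0,0]],[50,[0,0,0],[0,0,0]]]'
```

```text
time: 10.92
position: [0.5819, 0.105, 0.0382]
tool_rot: [0.054, 0.705, -0.054, 0.705]
ft_force: [-0.5, -0.2, -1.9]
grip_width: 0.0554
time: 11.18
position: [0.582, 0.105, 0.0381]
tool_rot: [0.054, 0.705, -0.054, 0.705]
ft_force: [0.3, -0.5, -0.9]
grip_width: 0.0556
```

```bash
python3 -m inch '[[50,[3,0,0],[0,0,0]]]';python3 -m inch '[[50,[0,0,0],[0,0,0]],[62,[0,0,0],[0,0,0]],[68,[0,0,0],[0,0,0]],[68,[0,0,0],[0,0,0]]]'
```

```text
time: 11.3
position: [0.5824, 0.105, 0.0371]
tool_rot: [0.054, 0.705, -0.054, 0.705]
ft_force: [-5.1, -0.9, 21.7]
grip_width: 0.0559
time: 11.8
position: [0.5828, 0.1049, 0.0365]
tool_rot: [0.054, 0.705, -0.054, 0.706]
ft_force: [0.3, -0.5, -0.5]
grip_width: 0.067
```

```bash
python3 -m inch '[[68,[-20,0,0],[0,0,0]],[68,[-30,0,0],[0,0,0]],[68,[-40,0,0],[0,0,0]],[68,[-50,0,0],[0,0,0]],[68,[-40,0,0],[0,0,0]],[68,[0,0,0],[0,0,0]]]'
python3 - <<'E'
from h import *
n="wrist"; im=imaging.camera(n); a=im[0:240,180:460,::-1]; a=cv2.resize(a,None,fx=2.5,fy=2.5,interpolation=cv2.INTER_CUBIC); cv2.imwrite("pics/w4.png",a)
np.savez("w4.npz",*cam(n)); print(get_obs()["position"])
for t,z in(("caster",0.),("knob_grip",.071),("tray",.022),("seal_face",.038),("bed",.022)):
    for d in imaging.tip_of(n,t)[:2]: print("tip",t,round(d["confidence"],2),np.round(d["pixel"],1),unproj(n,d["pixel"],z).round(4))
for d in imaging.cut_out(n,"cam_knob")[:1]: print(d["confidence"],d["box"],yawrect(n,d,.081))
E
```

```text
time: 12.55
position: [0.5822, 0.1048, 0.2192]
tool_rot: [0.054, 0.706, -0.054, 0.704]
ft_force: [-1.1, -0.1, -0.9]
grip_width: 0.0681
[0.58072051 0.10473116 0.21729869]
tip caster 0.82 [323.6 131. ] [0.5347 0.1116 0.    ]
tip knob_grip 0.85 [320.9  24.2] [0.4425 0.1235 0.071 ]
tip knob_grip 0.55 [321.5 130.5] [0.5264 0.1109 0.071 ]
tip tray 0.93 [6.4 5.3] [ 0.3728 -0.1614  0.022 ]
tip tray 0.89 [325.4 166.8] [0.5678 0.1082 0.022 ]
tip seal_face 0.78 [323.7 124. ] [0.5229 0.1133 0.038 ]
0.84 [325.1, 29.2, 44.2, 58.5] (array([449.8, 125.1]), array([38.3, 38.7]), np.float32(124.9))
```

View pics/w4.png

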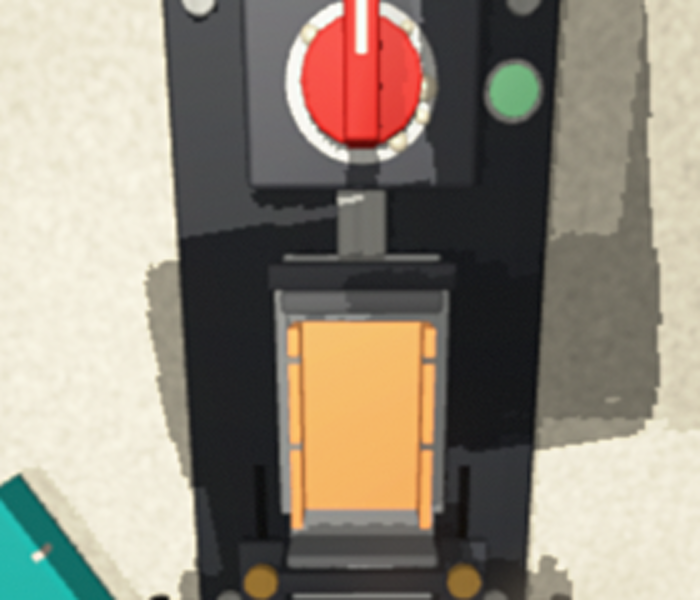

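The tray lies flat between the ribs, with a gap at each end: crop rows 320 to 525, seal at row about 312, far wall at about 535. The knob bar is at crop (361,80), along the caster's x. Clockwise travel from here would hit the joint 6 limit, so I'll flip the wrist a half turn counter-clockwise first.

```bash
python3 -m inch '[[60,[0,0,0],[-10.6,0,0]],[60,[0,0,0],[-10.6,0,0]],[60,[0,0,0],[-10.6,0,0]],[60,[0,0,0],[-10.6,0,0]],[60,[0,0,0],[-10.6,0,0]],[60,[0,0,0],[-10.6,0,0]],[60,[0,0,0],[-10.6,0,0]],[60,[0,0,0],[-10.6,0,0]],[60,[0,0,0],[-10.6,0,0]],[60,[0,0,0],[-10.6,0,0]]]'
python3 -m inch '[[50,[0,0,0],[-10.6,0,0]],[50,[0,0,0],[-10.6,0,0]],[50,[0,0,0],[-10.6,0,0]],[50,[0,0,0],[-10.6,0,0]],[50,[0,0,0],[-10.6,0,0]],[50,[0,0,0],[-10.6,0,0]],[50,[0,0,0],[-10.6,0,0]],[50,[0,0,0],[0,0,0]]]'
python3 - <<'E'
from h import *
z=np.load("w4.npz"); c=(z["arr_0"],z["arr_1"],z["arr_2"])
f=lambda q,h: unproj("wrist",(180+q[0]/2.5,q[1]/2.5),h,c).round(4)
print("disc",f((361,82),.05),"ring",f((361,80),.045),"bar end top z.081",f((361,133),.081),"bar near bottom",f((361,147),.05))
print("tray near",f((361,320),.022),"seal",f((361,312),.022),"far tray floor",f((361,512),.026),"far walltop",f((432,528),.052),f((290,528),.052))
go([.4494,.125,.12],81.34)
E
```

```text
time: 14.15
position: [0.5569, 0.1868, 0.1892]
tool_rot: [0.535, -0.535, -0.46, -0.465]
ft_force: [0.4, 0.1, 0.5]
grip_width: 0.06
time: 15.15
position: [0.4123, 0.2694, 0.0514]
tool_rot: [0.801, -0.28, -0.524, -0.076]
ft_force: [-1.0, 0.3, -0.6]
grip_width: 0.0498
disc [0.4483 0.1259 0.05  ] ring [0.4468 0.1262 0.045 ] bar end top z.081 [0.468  0.1229 0.081 ] bar near bottom [0.4692 0.1227 0.05  ]
tray near [0.5318 0.1132 0.022 ] seal [0.5286 0.1137 0.022 ] far tray floor [0.6123 0.1008 0.026 ] far walltop [0.6152 0.1294 0.052 ] [0.6065 0.0727 0.052 ]
shift [   3.7  112.4 -119.5] n>= 2.6 yawY now -122.38 xdir [ 0.2934 -0.3691 -0.8818]
world turn 23.720406834442144 -> wx -23.720406834442144 q6 -163.5188989654635
shift after turn [-13.3 146.9 -71.8]
```

The turn went the opposite way to what I assumed: clockwise raises q6, so the original orientation was already right. The wrist ran into its limit and the arm drifted. No forces showed. I'll back out carefully and then check the bench.

```bash
cat >> h.py <<'E'
def full(P,yaw,n=None):
    o=get_obs(); r=R.from_quat(o["tool_rot"]); y=np.radians(yaw); X=np.array([0,0,-1.]);Y=np.array([np.cos(y),np.sin(y),0]);T=np.stack([X,Y,np.cross(X,Y)],1)
    rv=(r.inv()*R.from_matrix(T)).as_rotvec(degrees=True); s=r.inv().apply(np.array(P)-o["position"])*1000
    print("t",o["time"],"pos",o["position"].round(4),"shift",s.round(1),"rotvec",rv.round(2),"q6",np.degrees(o["q"][5]).round(1),"F",o["ft_force"].round(1),"M",o["moment"].round(2),"w",o["grip_width"].round(4))
E
python3 - <<'E'
from h import *
o=get_obs(); print(o["q"].round(2), R.from_quat(o["tool_rot"]).inv().apply([0,0,50]).round(1))
full(o["position"]+[0.05,-.05,.15],81.34)
n="scene"; a=imaging.camera(n); print(proj(n,[.4123,.2694,.05]))
cv2.imwrite("pics/s1.png",cv2.resize(a[60:260,200:460,::-1],None,fx=3,fy=3))
E
```

```text
[ 0.65  0.72  1.89 -0.82  0.7  -2.85] [-44.1   8.6 -21.9]Traceback (most recent call last):
  File "<stdin>", line 3, in <module>
  File "h.py", line 28, in full
    print("t",o["time"],"pos",o["position"].round(4),"shift",s.round(1),"rotvec",rv.round(2),"q6",np.degrees(o["q"][5]).round(1),"F",o["ft_force"].round(1),"M",o["moment"].round(2),"w",o["grip_width"].round(4))
                                                                                                                                                                                         ^^^^^^^^^^^^^^^^^^^^^
AttributeError: 'float' object has no attribute 'round'
```

```bash
sed -i 's/o\["grip_width"\].round(4)/round(float(o["grip_width"]),4)/; s/np.degrees(o\["q"\]\[5\]).round(1)/round(float(np.degrees(o["q"][5])),1)/' h.py
python3 - <<'E'
from h import *
o=get_obs(); print(o["q"][5])
full(o["position"]+[0.05,-.05,.15],81.34)
n="scene"; a=imaging.camera(n); print(proj(n,[.4123,.2694,.05]))
cv2.imwrite("pics/s1.png",cv2.resize(a[60:260,200:460,::-1],None,fx=3,fy=3))
E
```

```text
-2.8539431761832876
t 15.15 pos [0.4123 0.2694 0.0514] shift [ -99.1   41.1 -126.4] rotvec [154.33 -20.95  33.31] q6 -163.5 F [-1.   0.3 -0.6] M [ 0.21  0.3  -0.04] w 0.0498
[324.59143739 145.98674223]
```

View pics/s1.png

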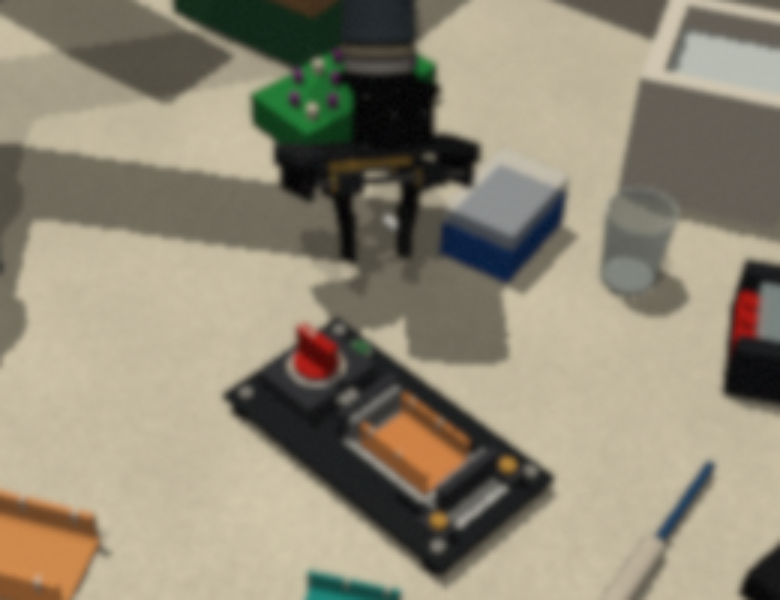

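Nothing was disturbed. The microtube at crop (390,220) is where it was, between the raised fingers, and the tip box hasn't been touched. I'll go straight up next, then turn back.

```bash
python3 -m inch '[[50,[-30,6,-15],[0,0,0]],[50,[-44,9,-22],[0,0,0]],[50,[-44,9,-22],[5,-1,2]],[50,[0,0,0],[9,-1,2]]]'
python3 - <<'E'
from h import *
o=get_obs();full(o["position"],81.34); full([.5,.17,.2],81.34)
E
```

```text
time: 15.7
position: [0.3927, 0.267, 0.1602]
tool_rot: [0.78, -0.372, -0.467, -0.187]
ft_force: [0.0, 0.1, -1.5]
grip_width: 0.0498
t 15.7 pos [0.3927 0.267  0.1602] shift [0. 0. 0.] rotvec [136.39 -17.1   34.68] q6 -156.8 F [ 0.   0.1 -1.5] M [0.28 0.35 0.02] w 0.0498
t 15.7 pos [0.3927 0.267  0.1602] shift [  35.8  -15.4 -144.9] rotvec [136.39 -17.1   34.68] q6 -156.8 F [ 0.   0.1 -1.5] M [0.28 0.35 0.02] w 0.0498
```

```bash
python3 -m inch '[[50,[0,0,0],[9.8,-1.2,2.5]],[50,[0,0,0],[9.8,-1.2,2.5]],[50,[0,0,0],[9.8,-1.2,2.5]],[50,[0,0,0],[9.8,-1.2,2.5]],[50,[0,0,0],[9.8,-1.2,2.5]],[50,[0,0,0],[9.8,-1.2,2.5]],[50,[0,0,0],[9.8,-1.2,2.5]]]'
python3 - <<'E'
from h import *
full([.45,.2,.2],81.34)
E
```

```text
time: 16.58
position: [0.4075, 0.2742, 0.171]
tool_rot: [-0.419, 0.663, 0.239, 0.573]
ft_force: [0.1, -0.6, 0.1]
grip_width: 0.0501
t 16.575 pos [0.4075 0.2742 0.171 ] shift [ -6.7 -79.6 -42. ] rotvec [64.29 -6.55 15.93] q6 -107.6 F [ 0.1 -0.6  0.1] M [ 0.26  0.04 -0.07] w 0.0501
```

```bash
python3 -m inch '[[50,[0,0,0],[9.8,-1,2.4]],[50,[0,0,0],[9.8,-1,2.4]],[50,[0,0,0],[9.8,-1,2.4]],[50,[0,0,0],[9.8,-1,2.4]],[50,[0,0,0],[9.8,-1,2.4]],[50,[0,0,0],[9.8,-1,2.4]],[50,[0,0,0],[6,-0.5,1]]]'
python3 - <<'E'
from h import *
full([.4494,.125,.12],81.34)
E
```

```text
time: 17.45
position: [0.4253, 0.2771, 0.1825]
tool_rot: [0.086, 0.693, -0.07, 0.712]
ft_force: [0.8, 0.2, -0.4]
grip_width: 0.0499
t 17.45 pos [0.4253 0.2771 0.1825] shift [  60.1 -144.8   55.3] rotvec [-4.    1.47 -1.45] q6 -57.6 F [ 0.8  0.2 -0.4] M [-0.06  0.01 -0.02] w 0.0499
```

```bash
python3 -m inch '[[45,[10,-40,15],[-4,1.5,-1.4]],[45,[10,-40,15],[0,0,0]],[45,[15,-40,15],[0,0,0]],[45,[10,-20,5],[0,0,0]],[45,[0,0,0],[0,0,0]]]'
python3 - <<'E'
from h import *
full([.4494,.125,.12],81.34)
n="wrist"; c=cam(n); im=imaging.camera(n); h=cv2.cvtColor(im,cv2.COLOR_RGB2HSV); m=(((h[...,0]<8)|(h[...,0]>172))&(h[...,1]>150)&(h[...,2]>60)).astype(np.uint8)
k,l,s,ce=cv2.connectedComponentsWithStats(m)
for i in range(1,k):
    if s[i,4]>150: print(s[i],ce[i])
save(im,"w5.png",1)
E
```

```text
time: 18.08
position: [0.4658, 0.1264, 0.1438]
tool_rot: [0.061, 0.697, -0.053, 0.713]
ft_force: [-0.3, -0.4, -0.5]
grip_width: 0.0451
t 18.075 pos [0.4658 0.1264 0.1438] shift [ 23.3  -4.4 -16.5] rotvec [-0.65  1.23 -0.75] q6 -79.6 F [-0.3 -0.4 -0.5] M [ 0.03 -0.04 -0.03] w 0.0451
[ 290  152   56   70 2432] [317.625      182.69078947]
```

View pics/w5.png

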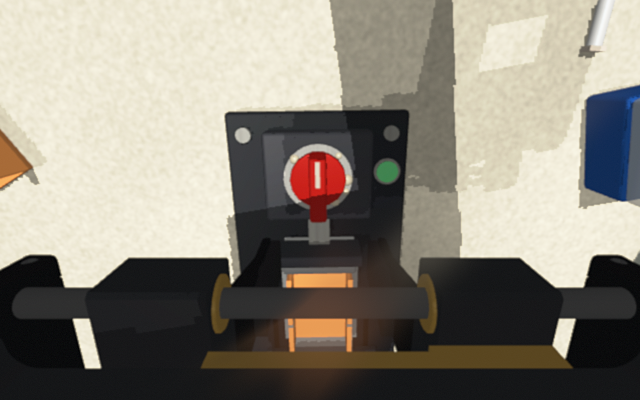

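Run:
```python
from h import *
n="wrist"
for q,z in(((317.5,178),.05),((317.7,182),.081),((318,205),.081),((318,222),.05)): print(unproj(n,q,z).round(4))
for d in imaging.tip_of(n,"knob_grip")[:2]: print(d,unproj(n,d["pixel"],.071))
full([.4494,.125,.1],81.34)
```

```text
[0.4478 0.1269 0.05  ]
[0.4424 0.1281 0.081 ]
[0.4587 0.1255 0.081 ]
[0.4838 0.1213 0.05  ]
{'pixel': [319.3, 186.5], 'confidence': 0.9} [0.44812704 0.12887292 0.071     ]
t 18.175 pos [0.4657 0.1279 0.1442] shift [ 43.7  -6.  -16.6] rotvec [-0.48  1.29 -0.76] q6 -79.6 F [ 0.3  0.3 -0.2] M [-0.02  0.03  0.04] w 0.045
```

```bash
python3 -m inch '[[45,[22,-4.5,-17],[-0.5,1.3,-0.7]],[45,[12,0,0],[0,0,0]],[45,[0,0,0],[0,0,0]]]'
python3 - <<'E'
from h import *
full([.449,.1265,.055],81.34)
E
```

```text
time: 18.55
position: [0.4519, 0.129, 0.1115]
tool_rot: [0.054, 0.702, -0.051, 0.708]
ft_force: [0.0, 0.2, 0.2]
grip_width: 0.045
t 18.55 pos [0.4519 0.129  0.1115] shift [56.5 -3.1 -2.9] rotvec [ 0.13  0.42 -0.21] q6 -79.4 F [0.  0.2 0.2] M [ 0.01 -0.   -0.02] w 0.045
```

```bash
python3 -m inch '[[45,[20,-3,-4],[0,0.5,-0.2]],[45,[14,0,-1],[0,0.2,0]],[45,[8,0,-0.5],[0,0.1,0]],[45,[0,0,0],[0,0,0]]]'
python3 - <<'E'
from h import *
full([.449,.1265,.055],81.34)
E
```

```text
time: 19.05
position: [0.4501, 0.1286, 0.07]
tool_rot: [0.053, 0.705, -0.051, 0.705]
ft_force: [0.4, -0.8, -0.7]
grip_width: 0.0447
t 19.05 pos [0.4501 0.1286 0.07  ] shift [15.  -2.3 -0.7] rotvec [ 0.22  0.03 -0.13] q6 -79.6 F [ 0.4 -0.8 -0.7] M [ 0.06 -0.    0.04] w 0.0447
```

```bash
python3 -m inch '[[45,[8,-2,-1],[0.2,0,0]],[45,[7,0,-0.5],[0,0,0]],[45,[0,0,0],[0,0,0]],[5,[0,0,0],[0,0,0]],[5,[0,0,0],[0,0,0]],[5,[0,0,0],[0,0,0]],[5,[0,0,0],[0,0,0]]]' 8
python3 - <<'E'
from h import *
full([.449,.1265,.055],81.34)
E
python3 -m inch '[[5,[0,0,0],[0,0,0]],[5,[0,0,0],[0,0,0]],[5,[0,0,0],[0,0,0]]]' 60
python3 - <<'E'
from h import *
full([.449,.1265,.055],81.34)
E
```

```text
time: 19.92
position: [0.4492, 0.1265, 0.0551]
tool_rot: [0.054, 0.704, -0.052, 0.706]
ft_force: [-0.6, -16.1, 1.8]
grip_width: 0.0131
t 19.925 pos [0.4492 0.1265 0.0551] shift [ 0.1 -0.  -0.2] rotvec [ 0.04  0.18 -0.13] q6 -79.6 F [ -0.6 -16.1   1.8] M [-2.9   0.18  0.03] w 0.0131
time: 20.3
position: [0.4491, 0.1257, 0.0551]
tool_rot: [0.053, 0.704, -0.053, 0.706]
ft_force: [-0.6, -1.6, 0.4]
grip_width: 0.0113
t 20.3 pos [0.4491 0.1257 0.0551] shift [ 0.1  0.7 -0.2] rotvec [ 0.06  0.17 -0.07] q6 -79.6 F [-0.6 -1.6  0.4] M [-0.16  0.05  0.03] w 0.0113
```

```bash
python3 -m inch '[[5,[0,0,0],[9,0,0]]]'; python3 -m inch '[[5,[0,0,0],[9,0,0]]]'
python3 - <<'E'
from h import *
full([.4491,.1257,.055],81.34)
E
```

```text
time: 20.42
position: [0.4491, 0.1257, 0.0551]
tool_rot: [0.109, 0.698, -0.108, 0.7]
ft_force: [0.3, -0.1, -0.5]
grip_width: 0.0116
time: 20.55
position: [0.4491, 0.1258, 0.0551]
tool_rot: [0.164, 0.687, -0.163, 0.689]
ft_force: [0.2, -0.3, -1.0]
grip_width: 0.0116
t 20.55 pos [0.4491 0.1258 0.0551] shift [ 0.1 -0.1  0. ] rotvec [-18.09   0.18  -0.03] q6 -61.3 F [ 0.2 -0.3 -1. ] M [-0.17 -0.01  0.43] w 0.0116
```

```bash
cat > m.py <<'E'
from h import *
o=get_obs(); r=R.from_quat(o["tool_rot"]).as_matrix(); a=81.3-np.degrees(np.arctan2(r[1,1],r[0,1])); 
print("ang",round(np.radians(a),3),"Mz",round(o["moment"][2],3),"M",o["moment"].round(2),"F",o["ft_force"].round(1),"pos",o["position"].round(4),"w",round(float(o["grip_width"]),4),"x",r[:,0].round(3),"t",o["time"])
E
python3 m.py; python3 -m inch '[[5,[0,0,0],[9,0,0]]]' >/dev/null; python3 m.py; python3 -m inch '[[5,[0,0,0],[9,0,0]]]' >/dev/null; python3 m.py; python3 -m inch '[[5,[0,0,0],[6,0,0]]]' >/dev/null; python3 m.py;  python3 -m inch '[[5,[0,0,0],[4,0,0]]]'>/dev/null; python3 m.py
```

```text
ang 0.315 Mz 0.43 M [-0.17 -0.01  0.43] F [ 0.2 -0.3 -1. ] pos [0.4491 0.1258 0.0551] w 0.0116 x [ 0.003 -0.    -1.   ] t 20.55
ang 0.476 Mz 0.182 M [-0.25  0.    0.18] F [ 0.8 -1.5 -0.4] pos [0.4492 0.1259 0.0551] w 0.0117 x [ 0.003 -0.001 -1.   ] t 20.675
ang 0.636 Mz 0.244 M [-0.26 -0.03  0.24] F [ 0.5 -1.3 -0.4] pos [0.4493 0.126  0.0551] w 0.0118 x [ 0.004 -0.001 -1.   ] t 20.8
ang 0.744 Mz 0.173 M [-0.32 -0.02  0.17] F [ 0.5 -1.1 -0.3] pos [0.4493 0.126  0.0551] w 0.0115 x [ 0.004 -0.001 -1.   ] t 20.925
ang 0.814 Mz 0.226 M [-0.34  0.04  0.23] F [-0.3 -1.8 -0.1] pos [0.4493 0.126  0.0551] w 0.0112 x [ 0.004 -0.002 -1.   ] t 21.05
```

```bash
for i in 1 2 3 4 5; do python3 -m inch '[[5,[0,0,0],[4,0,0]]]' >/dev/null; python3 m.py|cut -c1-60; done
python3 - <<'E'
from h import *
for i in range(4): imaging.camera("top"); print(get_obs()["moment"][2].round(3))
n="wrist"; im=imaging.camera(n); save(im,"w6.png",1)
E
```

```text
ang 0.885 Mz 0.235 M [-0.42  0.02  0.24] F [-0.7 -1.  -0.8] 
ang 0.956 Mz 0.248 M [-0.33  0.    0.25] F [ 1.1 -2.   0. ] 
ang 1.026 Mz 0.187 M [-0.25  0.04  0.19] F [-0.2 -1.6  0.1] 
ang 1.097 Mz 0.155 M [-0.29  0.05  0.16] F [-0.  -1.1  0.2] 
ang 1.167 Mz 0.198 M [-0.32  0.01  0.2 ] F [-0.5 -2.6 -0.8] 
0.054
-0.087
-0.045
-0.057
```

View pics/w6.png

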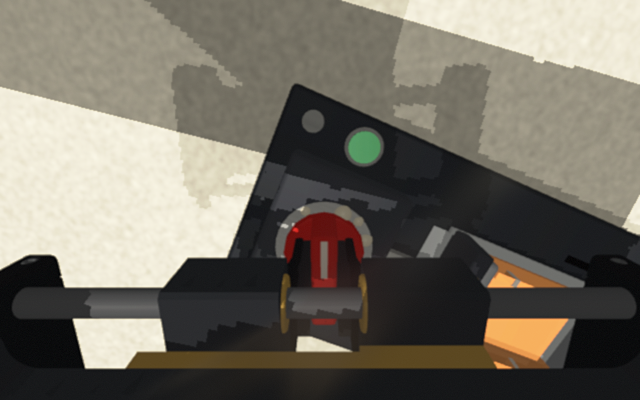

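```bash
for i in 1 2 3 4 5 6 7 8; do python3 -m inch '[[5,[0,0,0],[2.5,0,0]]]' >/dev/null; python3 m.py|tee -a log.txt|cut -c1-22; done
```

```text
ang 1.209 Mz 0.262 M [
ang 1.252 Mz 0.212 M [
ang 1.295 Mz 0.191 M [
ang 1.338 Mz 0.158 M [
ang 1.381 Mz 0.242 M [
ang 1.424 Mz 0.181 M [
ang 1.467 Mz 0.281 M [
ang 1.511 Mz 0.218 M [
```

```bash
for i in 1 2 3 4; do python3 -m inch '[[5,[0,0,0],[2.5,0,0]]]' >/dev/null; python3 m.py|tee -a log.txt|cut -c1-22; done
```

```text
ang 1.554 Mz 0.217 M [
ang 1.597 Mz 0.173 M [
ang 1.64 Mz 0.226 M [-
ang 1.683 Mz 0.231 M [
```

Run:
```python
from h import *
z=np.load("w4.npz"); c=(z["arr_0"],z["arr_1"],z["arr_2"]); u=np.array([np.cos(np.radians(8.66)),-np.sin(np.radians(8.66))])
im=cv2.imread("pics/w4.png"); g=im.mean(2)
f=lambda y,h: (unproj("wrist",(180+361/2.5,y/2.5),h,c)[:2]-[.573,.1062])@u*1000+35
for y in range(500,600,4): print(y,g[y,340:380].mean().round(0),"z22",f(y,.022).round(1),"z56",f(y,.056).round(1))
print("seal",f(312,.022),"housing",f(186,.042))
```

```text
500 175.0 z22 70.5 z56 60.1
504 176.0 z22 72.3 z56 61.8
508 172.0 z22 74.1 z56 63.4
512 146.0 z22 76.0 z56 65.1
516 145.0 z22 77.8 z56 66.8
520 146.0 z22 79.6 z56 68.4
524 123.0 z22 81.5 z56 70.1
528 109.0 z22 83.4 z56 71.8
532 106.0 z22 85.2 z56 73.5
536 76.0 z22 87.1 z56 75.2
540 69.0 z22 89.0 z56 76.9
544 70.0 z22 90.9 z56 78.6
548 70.0 z22 92.7 z56 80.3
552 70.0 z22 94.6 z56 82.0
556 89.0 z22 96.5 z56 83.7
560 104.0 z22 98.4 z56 85.4
564 112.0 z22 100.3 z56 87.2
568 78.0 z22 102.3 z56 88.9
572 36.0 z22 104.2 z56 90.6
576 51.0 z22 106.1 z56 92.4
580 52.0 z22 108.0 z56 94.1
584 51.0 z22 110.0 z56 95.9
588 47.0 z22 111.9 z56 97.6
592 72.0 z22 113.9 z56 99.4
596 127.0 z22 115.8 z56 101.2
seal -10.01274213081485 housing -57.42383171714302
```

```bash
for i in 1 2 3 4 5 6 7 8; do python3 -m inch '[[5,[0,0,0],[2,0,0]]]' >/dev/null; python3 m.py|tee -a log.txt|cut -c1-22; done
```

```text
ang 1.718 Mz 0.256 M [
ang 1.754 Mz 0.193 M [
ang 1.79 Mz 0.21 M [-0
ang 1.827 Mz 0.247 M [
ang 1.865 Mz 0.215 M [
ang 1.902 Mz 0.252 M [
ang 1.939 Mz 0.247 M [
ang 1.976 Mz 0.266 M [
```

```bash
for i in 1 2 3 4; do python3 -m inch '[[5,[0,0,0],[2,0,0]]]' >/dev/null; python3 m.py|tee -a log.txt|cut -c1-22; done
cat > fit.py <<'E'
import re,numpy as np
from scipy.optimize import minimize_scalar
d=np.array([[float(x) for x in re.match(r"ang (\S+) Mz (\S+)",l).groups()] for l in open("log.txt")])
d=np.vstack([[[.636,.244],[.744,.173],[.814,.226],[.885,.235],[.956,.248],[1.026,.187],[1.097,.155],[1.167,.198]],d])
for a0 in np.arange(1.5,2.4,.05):
    s=.324*np.clip(d[:,0]-a0,0,None); b=(d[:,1]-s).mean(); print(a0.round(2),b.round(3),(((d[:,1]-s-b)**2).sum()/.033**2).round(1))
E
python3 fit.py
```

```text
ang 2.014 Mz 0.233 M [
ang 2.051 Mz 0.284 M [
ang 2.088 Mz 0.245 M [
ang 2.126 Mz 0.331 M [
1.5 0.17 96.7
1.55 0.178 78.4
1.6 0.186 62.7
1.65 0.193 50.9
1.7 0.199 41.7
1.75 0.205 34.3
1.8 0.21 30.2
1.85 0.214 28.7
1.9 0.218 29.5
1.95 0.221 31.8
2.0 0.223 34.8
2.05 0.225 38.6
2.1 0.226 41.6
2.15 0.226 43.2
2.2 0.226 43.2
2.25 0.226 43.2
2.3 0.226 43.2
2.35 0.226 43.2
```

```bash
for i in 1 2 3; do python3 -m inch '[[5,[0,0,0],[1.6,0,0]]]' >/dev/null; python3 m.py|tee -a log.txt|cut -c1-22; done
python3 fit.py|sed -n 5,13p; python3 m.py
```

```text
ang 2.155 Mz 0.26 M [-
ang 2.185 Mz 0.257 M [
ang 2.215 Mz 0.35 M [-
1.7 0.194 56.8
1.75 0.2 46.2
1.8 0.206 39.1
1.85 0.211 35.3
1.9 0.216 34.4
1.95 0.22 35.6
2.0 0.224 38.6
2.05 0.227 43.3
2.1 0.229 48.5
ang 2.215 Mz 0.35 M [-0.33  0.17  0.35] F [ 0.8 -1.7 -1. ] pos [0.45   0.1259 0.0551] w 0.0113 x [ 0.005 -0.006 -1.   ] t 25.3
```

```bash
python3 -m inch '[[5,[0,0,0],[0,0,0]],[5,[0,0,0],[0,0,0]]]' 10; python3 m.py; python3 -m inch '[[25,[0,0,0],[0,0,0]],[40,[0,0,0],[0,0,0]],[40,[0,0,0],[0,0,0]],[40,[0,0,0],[0,0,0]]]'; python3 m.py
python3 -m inch '[[40,[-15,0,0],[0,0,0]],[40,[-25,0,0],[0,0,0]],[40,[-40,0,0],[0,0,0]],[40,[-40,0,0],[0,0,0]],[40,[-20,0,0],[0,0,0]],[40,[0,0,0],[0,0,0]]]'
python3 - <<'E'
from h import *
full([.59,.103,.26],81.34)
E
```

```text
time: 25.55
position: [0.45, 0.1259, 0.0551]
tool_rot: [0.656, 0.264, -0.654, 0.269]
ft_force: [-0.1, -1.6, -0.4]
grip_width: 0.0119
ang 2.217 Mz 0.073 M [-0.37  0.14  0.07] F [-0.1 -1.6 -0.4] pos [0.45   0.1259 0.0551] w 0.0119 x [ 0.005 -0.006 -1.   ] t 25.55
time: 26.05
position: [0.4498, 0.1267, 0.0552]
tool_rot: [0.656, 0.264, -0.654, 0.268]
ft_force: [-0.2, 0.4, 0.2]
grip_width: 0.0384
ang 2.219 Mz 0.026 M [-0.06  0.11  0.03] F [-0.2  0.4  0.2] pos [0.4498 0.1267 0.0552] w 0.0384 x [ 0.005 -0.004 -1.   ] t 26.05
time: 26.8
position: [0.4483, 0.1276, 0.1988]
tool_rot: [0.656, 0.264, -0.655, 0.267]
ft_force: [0.1, 0.6, -0.7]
grip_width: 0.04
t 26.8 pos [0.4483 0.1276 0.1988] shift [-60.7 116.6 -84.6] rotvec [-127.25    0.33   -0.13] q6 48.3 F [ 0.1  0.6 -0.7] M [-0.12  0.14  0.03] w 0.04
```

```bash
python3 -m inch '[[40,[0,0,0],[-10.6,0,0]],[40,[0,0,0],[-10.6,0,0]],[40,[0,0,0],[-10.6,0,0]],[40,[0,0,0],[-10.6,0,0]],[40,[0,0,0],[-10.6,0,0]],[40,[0,0,0],[-10.6,0,0]],[40,[0,0,0],[-10.6,0,0]],[40,[0,0,0],[-10.6,0,0]],[40,[0,0,0],[-10.6,0,0]],[40,[0,0,0],[-10.6,0,0]],[40,[0,0,0],[-10.6,0,0]],[40,[0,0,0],[-10.6,0,0]]]' | head -2
python3 -m inch '[[40,[0,0,28],[0,0,0]],[40,[0,0,40],[0,0,0]],[40,[0,0,40],[0,0,0]],[40,[0,0,20],[0,0,0]],[40,[0,0,0],[0,0,0]]]'
python3 - <<'E'
from h import *
full([.58,.105,.217],81.34)
n="wrist"; im=imaging.camera(n); cv2.imwrite("pics/w7.png",cv2.resize(im[0:240,180:460,::-1],None,fx=2.5,fy=2.5,interpolation=cv2.INTER_CUBIC)); np.savez("w7.npz",*cam(n))
E
```

```text
time: 28.3
position: [0.4369, 0.1271, 0.1828]
time: 28.92
position: [0.5615, 0.1117, 0.1698]
tool_rot: [0.039, 0.721, -0.044, 0.69]
ft_force: [-0.3, -0.1, -0.2]
grip_width: 0.0403
t 28.925 pos [0.5615 0.1117 0.1698] shift [-48.   -4.9  17.1] rotvec [ 1.92 -2.47  0.56] q6 -82.9 F [-0.3 -0.1 -0.2] M [ 0.03 -0.   -0.03] w 0.0403
```

View pics/w7.png

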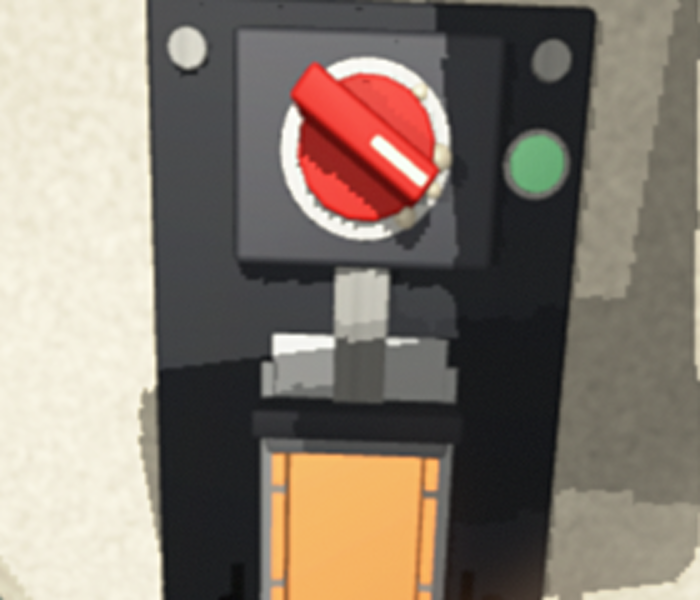

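Run:
```python
from h import *
u=np.array([np.cos(np.radians(8.66)),-np.sin(np.radians(8.66))])
def F(k):
    z=np.load(k+".npz"); c=(z["arr_0"],z["arr_1"],z["arr_2"]); return lambda q,h: round(float((unproj("wrist",(180+q[0]/2.5,q[1]/2.5),h,c)[:2]-[.573,.1062])@u*1000+35),2)
a,b=F("w4"),F("w7")
for k,cols in(("w4",(320,335)),("w7",(340,355))):
    g=cv2.imread(f"pics/{k}.png").mean(2); y0=255 if k=="w4" else 400; print(k,[(y,int(g[y,cols[0]:cols[1]].mean())) for y in range(y0,y0+75,3)])
for r in(288,290,292): print("w4 gate edge",a((330,r),.056))
for r in(306,312,316,320): print("w4 row",r,a((330,r),.022),a((330,r),.052))
print("w4 housing",a((361,186),.042),"w7 housing",b((361,266),.042))
for r in(436,438,440): print("w7 gate edge",b((350,r),.056))
for r in(452,455,458): print("w7 tray walltop",b((278,r),.052),b((432,r),.052),"floor",b((350,r),.024))
```

```text
w4 [(255, 81), (258, 109), (261, 67), (264, 39), (267, 50), (270, 54), (273, 53), (276, 52), (279, 52), (282, 51), (285, 49), (288, 46), (291, 71), (294, 99), (297, 109), (300, 109), (303, 106), (306, 104), (309, 98), (312, 90), (315, 118), (318, 133), (321, 149), (324, 184), (327, 185)]
w7 [(400, 73), (403, 43), (406, 28), (409, 28), (412, 31), (415, 35), (418, 36), (421, 36), (424, 36), (427, 35), (430, 34), (433, 33), (436, 32), (439, 42), (442, 69), (445, 79), (448, 75), (451, 71), (454, 115), (457, 173), (460, 181), (463, 179), (466, 179), (469, 179), (472, 178)]
w4 gate edge -21.37
w4 gate edge -20.65
w4 gate edge -19.93
w4 row 306 -12.43 -14.6
w4 row 312 -10.03 -12.4
w4 row 316 -8.42 -10.93
w4 row 320 -6.81 -9.45
w4 housing -57.42 w7 housing -56.26
w7 gate edge -1.8
w7 gate edge -1.13
w7 gate edge -0.46
w7 tray walltop 5.29 3.4 floor 10.14
w7 tray walltop 6.32 4.43 floor 11.27
w7 tray walltop 7.36 5.46 floor 12.41
```

Run:
```python
from h import *
im=imaging.camera("scene"); save(im,"s2.png",1.25); print(get_obs()["ft_force"].round(1))
```

```text
[-1.   0.6 -0.3]
```

View pics/s2.png

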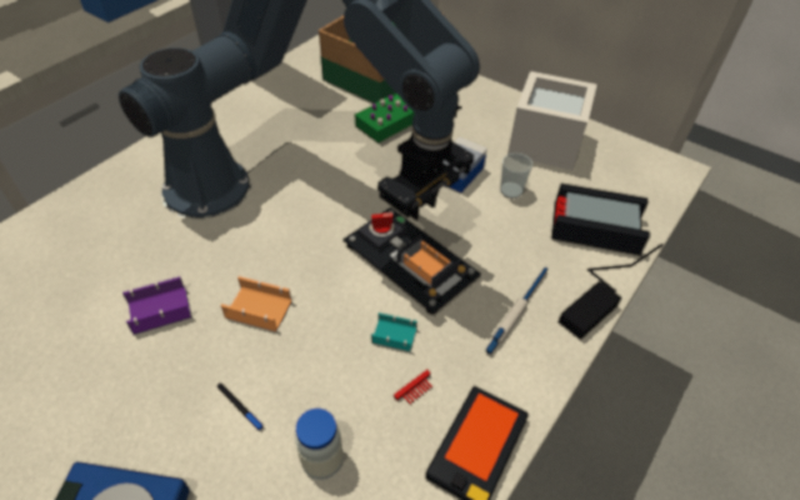

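The tray sits in the bed at (428,262) with the knob turned. Everything else visible is where it was at the start, and the gripper hangs clear.

```bash
python3 -c "
from rig import robot; print(robot.hand_in())"
```

```text
the job is handed in; nothing more can be done
None
```

The gel caster is ready and the job is handed in. The small orange tray lies flat in the bed, and the knob is broken loose and turned to 2.22 rad. The gripper is clear of everything.

- **Seal force:** a fit to the noisy knob torque puts the pinch at about 1.89 rad (±0.06), so I stopped about 0.33 rad past it. That is about 3 mm of squash, or 12 N. The before-and-after wrist pictures give 3 ± 1 mm, which agrees. The picture-based guess of the far wall put the pinch slightly later, at 1.94 rad, which would mean about 10 N. Both are inside the 6 to 20 N window.
- **Last checks:** the gate had moved about 19.7 mm against an expected 20 mm. The hand force read near zero. In the last scene picture, everything that showed was where it started. The arm hid the microtube and most of the tip box in that picture; when last seen, the microtube had not moved and the tip box had not been touched.
- **What went wrong:** before gripping the knob I turned the wrist the wrong way. Joint 6 ran to -2.854 rad, about 0.004 rad past its stated 2.85 range, and the arm drifted low near the microtube and tip box. No contact force showed, and I backed out, but that overshoot could count as passing the joint's range.

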